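Run out the telescoping vial arm to its click stop and load it

ROBOT

A 6-joint arm with a two-finger parallel gripper is mounted at the origin on a cart in front of the work surface, level with it; the furniture and walls round the work are solid. World frame = base frame: x ahead of the robot, y to its left, z up, the work surface at z = 0. Lengths are in m, angles in degrees, forces in N, time in s.
With the tool pointing down it reaches from about 0.3 to 0.75 m from the base axis. Payload 8.5 kg.
Tool frame: the origin (TCP) lies on the centre line of the jaws, within the pads' length; the fingertips stand 19 mm ahead of it and the grasp point (between the pads) is the TCP (env.tcp_to_tips is the z of the fingertips in the tool frame, in m); z points along the fingers, y is the line along which they close (so a half turn about z gives the same grasp; the last joint's range is limited). The gripper opens to 85 mm and grips with 20 to 120 N. Pads are 22 mm wide; open, the fingers measure 114 mm over their backs; the gripper's body (76 mm by 85 mm) begins 54 mm behind the grasp point. The pads swing forward as they close: fully open they stand 13 mm farther back than shut.
Start: joints at [-81.091, 21.807, 74.336, -0, 83.858, -12.336], TCP at [0.199, -0.513, 0.25] pointing down, gripper open.
Joint ranges: [-178.18, 178.18], [-50.72, 133.34], [12.68, 142.11], [-81.47, 261.47], [9.98, 163.14], [-165.26, 165.26]. Speed limits (degrees/s): [136.94, 136.94, 180, 180, 180, 180].

INTERFACE

Orientations are given as a 3x3 rotation matrix whose columns are the frame's x, y, z axes.
In Python, from rig import env gives the robot as it stands.
- The arm moves only by the tool servo_tool, never from a script. Its argument "steps" is a list of rows, each an object of numbers: "tx", "ty", "tz": the shift along the world's x, y, z in cm; "yaw": the turn about the world's z in degrees; "claw": the finger opening in cm, from 0 to 8.54. In form: [{"tx": .., "ty": .., "tz": .., "yaw": .., "claw": ..}, ...]. A call has 1 to 20 rows; each row shifts and turns the commanded pose from where the row before left it; what a row does not reach is not made up. A row lasts 1/10 s, in which the tool goes at most 50 mm and 8.59 degrees, less where a joint would pass 70% of its speed; a pose out of reach is approached as far as the arm can. A call with a gripper value outside its range is refused whole. The fingers move at their own pace and stop on an object; "newtons" is the grip in N (left out, the last holds). Time passes only in rows, so rows that do not move let the fingers close. It gives the time, the measured TCP pose, the force, the opening and the grip force at its end, in the units of the state.
- env.observe(): the state, without advancing time (a new reading comes with each control period).
- env.get_image(name): name is "scene" or "side" or "wrist"; returns (picture, depth): 400x640x3 uint8, red, green, blue; 400x640 float32, m along the optical axis (not along the pixel's ray), 0 where there is no reading.
- env.camera_model(name): a dict with "fovy" (degrees; the focal length in pixels is half the picture's height over the tangent of half this angle, whatever the lens; pixels are square), "cx", "cy" (the principal point, pixels), "T" (4x4, takes a point from camera to world coordinates). Camera axes: x right, y down, z forward; pixel columns grow to the right and rows downward; lengths in m; the calibration is good to about 2 mm. A picture is of the moment at which its call begins: read the wrist's pose just before it. camera_model takes no time and is no camera call; for the wrist camera it gives the pose at the moment of the call.
- env.close_job(): hands the job in; it is judged then, once.
The state is a dict: "time_s": time; "q": joint angles; "qvel": joint speeds; "joint_efforts": joint torques, N m; "position": TCP position; "tool_rot": TCP orientation; "ft_force": force on the tool from outside, world axes, zero at the start; "wrist_torque": the same for the moment, N m; "grip_width": finger opening in m; "gripper_force": force on a finger pad.
Only numpy, scipy, OpenCV 4.12 (cv2) and the standard library are available. Lean on these libraries where they do the work, as an engineer would, in place of code of your own. Each camera call takes 0.05 s, during which the arm holds its last target. There are 200 camera calls.

TASK

Run out the telescoping vial arm: squeeze its orange spring button flush with the tube, slide the tube outwards, away from the foot, until the button pops out through the hole in the black collar, and stop there without forcing the button. Then stand the vial with the white cap upright in the blue cup at the end of the tube, and leave the black-capped vials where they stand.

Things in the scene. Friction and masses are not known exactly. Their poses are not given: they have to be found in the camera images.
- vial_arm: foot of the arm, fixed, dark base 90 x 80 mm, grey post 46 x 50 mm, 106 mm high. Origin under the base's centre on the worktop, z up. A fixed 24 mm square steel inner bar runs from the post along this frame's +y (outwards), its axis 75 mm up, and ends 220 mm out.
- slide_tube: 32 mm square aluminium tube, wall 3 mm, sliding outwards on the bar (rubs about 4.5 N, travel 100 mm); axes as the foot's. Origin on the tube's axis at the 13 mm round parking hole, which is in its -x side; it reaches 45 mm outwards and 135 mm inwards of it. At the start this is 175 mm from the foot's origin.
- tube_mid (a point): point on the tube's axis 75 mm inwards of the parking hole. Near it a black collar, 37 mm square and 75 mm long, is clamped on the tube; the 13 mm working hole is in the middle of its -x side, 60 to 90 mm inwards of the parking hole. The collar is clamped elsewhere each time and is not measured: find the hole by feel.
- button: orange button, 11 mm pin on the fixed bar, 175 mm out from the foot's origin, 75 mm up, last 4 mm tapered 45 degrees. Origin: its tip, pointing to the foot's -x. Foot-frame x: -23 mm fully out (7 mm proud of the tube, 4.5 mm of the collar), -16 flush with the tube (6 N), about -13 under its wall, -11 end of stroke. Over 25 N between it and the tube is forcing it.
- button_root (a point): fixed point on the bar's axis behind the button. A flat pad laid over the hole presses the button flush while the other finger bears on the tube's far side; then the tube rides over the taper with a pull of some 12 N (if not flush it blocks). Under the wall it stays in; when the working hole comes over it, it pops out and stops the tube (1 mm play).
- cup_seat (a point): where the centre of a vial standing in the blue cup lies, on the cup's axis. The cup sits on the tube's outer end, 74 mm outwards of the parking hole, and moves with it; inside 29 mm wide, outside 37 mm; its floor is 25 mm below this point (61 mm above the worktop), its rim 9 mm below it.
- stand_front (a point): middle of the front edge of the fixed probe stand's red base plate, 28 mm up; only to be kept clear of. The plate is 200 mm wide and reaches 255 mm back (+x); over it a white column with arms and a red lever stands up to 260 mm above the worktop, from 60 mm behind this point backwards and within 50 mm to either side of it. Carry things round its front.
- white_cap_vial_mid (a point): centre (half height, 25 mm up) of the loose standing glass sample vial with the white cap, 22 mm diameter, 50 mm high, about 20 g; z up along its axis.
- black_cap_vial_a_mid (a point): centre of a like vial with a black cap; not to be moved.
- black_cap_vial_b_mid (a point): centre of the other vial with a black cap; not to be moved.
Not all that is in view belongs to the job. What is shaped like the part that bears white_cap_vial_mid but pink is not meant.

How it is judged:
By the outcome, as a careful person would: the job done as asked, in the order asked, and still so for the second after the job is handed in, with the robot touching nothing.
It also fails if it takes over 64 s, if anything falls off the work surface, if the arm or the gripper's body presses on something with over 40 N, if the wrist force passes 120 N, or if a joint passes its speed limit or range.

## Working session

There is one attempt and no reset: what is moved stays moved. The work goes in short steps, Python scripts to look and compute and a tool call to move; the robot and the scene stay as the last step left them, time stands still between calls to the robot, and variables do not carry over. Pictures are saved under pics/ and viewed, at most 10 in all, crops included, and the job is handed in when it is done.

Besides the shell and the picture viewer there is one more tool, called as name([rows], argument=value, ...), one row to a line, values as JSON. servo_tool: Moves the arm, as the interface text tells. Its arguments: {"type":"object","properties":{"steps":{"type":"array"},"newtons":{"type":"number"}},"required":["steps"]}

```bash
mkdir -p pics; cat > h.py <<'E'
from rig import env
import numpy as np, cv2
def grab(n,tag):
    m=env.camera_model(n); p,d=env.get_image(n)
    cv2.imwrite(f'pics/{tag}.png',p[:,:,::-1]); np.savez(f'pics/{tag}.npz',p=p,d=d,T=m['T'],f=200/np.tan(np.radians(m['fovy']/2)),c=[m['cx'],m['cy']])
def load(tag): return np.load(f'pics/{tag}.npz')
def pt(z,u,v,dd=None):
    d=z['d'][int(v),int(u)] if dd is None else dd
    return (z['T']@np.array([(u-z['c'][0])/z['f']*d,(v-z['c'][1])/z['f']*d,d,1]))[:3]
def cloud(z):
    v,u=np.mgrid[0:400,0:640]; d=z['d']
    P=np.stack([(u-z['c'][0])/z['f']*d,(v-z['c'][1])/z['f']*d,d,np.ones_like(d)],-1)@z['T'].T
    return P[...,:3]
def proj(z,P):
    q=np.linalg.inv(z['T'])@np.append(P,1); return q[:2]/q[2]*z['f']+z['c']
E
python3 - <<'E'
from h import *
grab('scene','s0');grab('side','d0')
for n in('s0','d0'):
    z=load(n);print(z['T'].round(3),z['f'],z['c'])
E
```

```text
[[ 0.844 -0.219  0.489  0.102]
 [-0.536 -0.363  0.762 -0.819]
 [ 0.01  -0.906 -0.424  0.487]
 [ 0.     0.     0.     1.   ]] 362.24583274283566 [316.69330894 196.14118958]
[[ 0.886 -0.313  0.341  0.087]
 [-0.463 -0.602  0.651 -0.963]
 [ 0.001 -0.735 -0.678  0.965]
 [ 0.     0.     0.     1.   ]] 489.13513426582 [314.08575342 198.21470579]
```

View pics/s0.png

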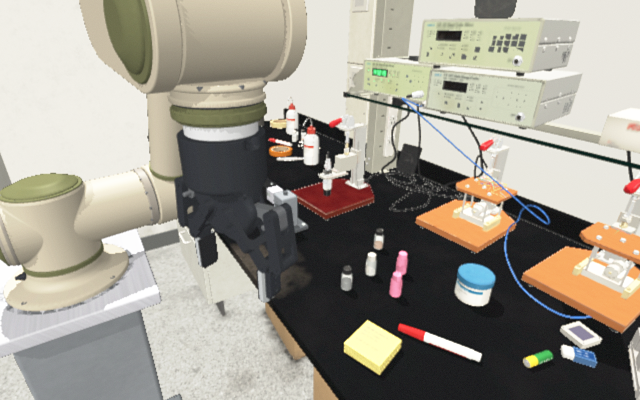

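View pics/d0.png

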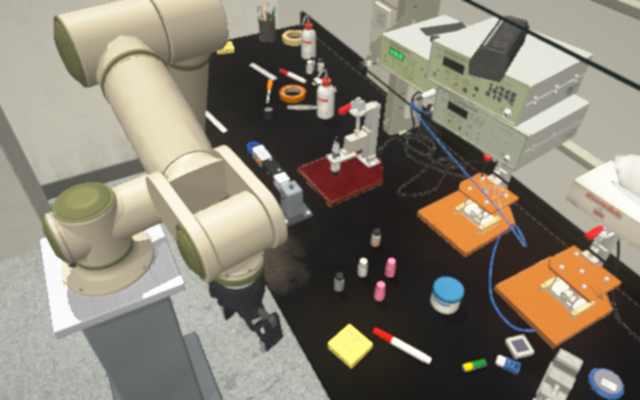

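Scene view: five vial shapes, with black caps at (346,278) and (378,238), a white cap at (371,263), and pink ones at (402,262) and (397,284). The white-capped glass one fits the task. The side view shows the vial arm, from its post at (290,200) to the blue cup at (253,147). Next are enlarged crops.

```bash
python3 - <<'E'
from h import *
z=load('d0');p=z['p'][:,:,::-1]
a=cv2.resize(p[130:230,230:330],None,fx=5,fy=5,interpolation=2)
b=cv2.resize(p[220:310,320:410],(300,300),interpolation=2)
o=np.zeros((500,800,3),np.uint8);o[:,:500]=a;o[:300,500:]=b
cv2.imwrite('pics/c0.png',o)
C=cloud(z)
# vials: top points
for n,(u0,u1,v0,v1) in dict(white=(355,370,255,280),ba=(332,346,270,295),bb=(369,383,228,250),p1=(384,397,256,280),p2=(373,387,280,303)).items():
    Q=C[v0:v1,u0:u1].reshape(-1,3);Q=Q[(Q[:,2]>.008)&(Q[:,2]<.08)]
    t=Q[Q[:,2]>Q[:,2].max()-.006]
    print(n,Q.mean(0).round(4),t.mean(0).round(4),Q[:,2].max().round(4),len(Q),len(t))
for u,v in [(290,184),(268,158),(252,146),(300,212),(325,165),(306,174),(300,200)]: print(u,v,pt(z,u,v).round(4))
zz=load('s0')
for u,v in [(371,254),(283,190),(290,225)]: print(u,v,pt(zz,u,v).round(4))
E
```

```text
white [ 0.5473 -0.3429  0.033 ] [ 0.5497 -0.3405  0.0485] 0.0518 130 32
ba [ 0.4742 -0.3536  0.0334] [ 0.4761 -0.3504  0.0487] 0.0525 132 26
bb [ 0.6302 -0.2728  0.0318] [ 0.6333 -0.2692  0.0484] 0.0513 120 28
p1 [ 0.6074 -0.3738  0.0322] [ 0.6102 -0.3706  0.0479] 0.0514 135 35
p2 [ 0.5452 -0.4212  0.0332] [ 0.5485 -0.4179  0.0486] 0.0519 140 33
290 184 [ 0.4876 -0.0609  0.107 ]
268 158 [0.4879 0.0885 0.091 ]
252 146 [0.4822 0.2028 0.0606]
300 212 [ 0.5009 -0.0907  0.0224]
325 165 [0.6543 0.0476 0.0325]
306 174 [0.5858 0.04   0.029 ]
300 200 [ 0.5034 -0.0873  0.0637]
371 254 [ 0.551  -0.337   0.0491]
283 190 [ 0.5975  0.1588 -0.0022]
290 225 [ 0.2318 -0.5747  0.33  ]
```

View pics/c0.png

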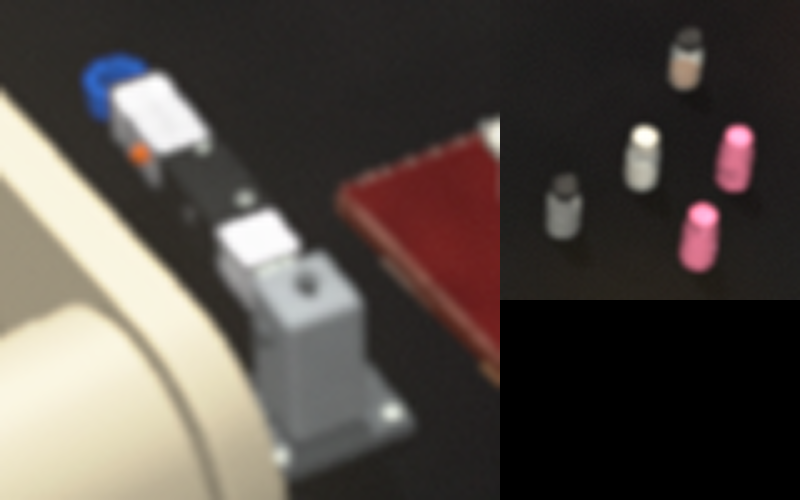

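The crop shows the white-capped vial at (643,155), between the two black caps, with both pink ones to its right. The orange button is on the tube's left side at crop (140,155), and the collar and blue cup are visible. Next I'll fit the arm's frame from depth.

```bash
python3 - <<'E'
from h import *
z=load('d0');C=cloud(z);p=z['p'].astype(int)
R=C[135:235,235:320];c=p[135:235,235:320]
Q=R.reshape(-1,3);col=c.reshape(-1,3)
box=(Q[:,0]>.4)&(Q[:,0]<.56)&(Q[:,1]>-.15)&(Q[:,1]<.3)
post=box&(Q[:,2]>.101)&(Q[:,2]<.113)&(Q[:,1]<0)
print('post',post.sum(),Q[post].mean(0),Q[post].min(0),Q[post].max(0))
r=cv2.minAreaRect(Q[post][:,:2].astype(np.float32)*1000);print(r)
top=box&(Q[:,2]>.086)&(Q[:,2]<.098)&(Q[:,1]>-.03)
X=Q[top];print('top',len(X),X.min(0),X.max(0))
l=cv2.fitLine(X[:,:2].astype(np.float32),cv2.DIST_HUBER,0,.001,.001).ravel();print(l)
print(cv2.minAreaRect(X[:,:2].astype(np.float32)*1000))
d=l[:2]/np.linalg.norm(l[:2]);n=np.array([-d[1],d[0]])
for s in np.arange(-.03,.25,.015):
    a=(X[:,:2]-l[2:])@d; b=(X[:,:2]-l[2:])@n
    # bins by y
    m=(X[:,1]>s)&(X[:,1]<s+.015)
    if m.sum()>3: print(round(s,3),m.sum(),X[m].mean(0).round(4),b[m].min().round(4),b[m].max().round(4))
bl=box&(col[:,2]>col[:,0]+50);print('blue',bl.sum(),Q[bl].min(0),Q[bl].max(0),cv2.minEnclosingCircle(Q[bl&(Q[:,2]>.07)][:,:2].astype(np.float32)))
o=box&(col[:,0]>col[:,2]+60);print('orange',o.sum(),Q[o].mean(0))
for w in ('white',):pass
st=(C[...,2]>.02)&(C[...,2]<.035)&(p[...,0]>p[...,1]+40)&(C[...,0]>.5)&(C[...,1]>-.15)&(C[...,1]<.35)
S=C[st];print('stand',len(S),cv2.boxPoints(cv2.minAreaRect(S[:,:2].astype(np.float32))))
E
```

```text
post 17 [ 0.48793781 -0.0661584   0.10507228] [ 0.48278863 -0.07363552  0.10262613] [ 0.49414465 -0.06033022  0.10699625]
((488.648193359375, -66.88932800292969), (11.209646224975586, 13.173731803894043), 5.574685096740723)
top 535 [ 0.46419645 -0.02953994  0.08602076] [0.50429317 0.1623951  0.09769935]
[ 0.03232615 -0.9994774   0.48344484  0.05963261]
((484.4082336425781, 66.27749633789062), (38.86716842651367, 191.85157775878906), 0.8089506030082703)
-0.03 44 [ 0.4856 -0.0218  0.0897] -0.0161 0.016
-0.015 42 [ 0.4866 -0.0071  0.0899] -0.0151 0.0177
0.0 53 [0.4845 0.0085 0.0904] -0.018 0.0193
0.015 50 [0.4844 0.0222 0.0927] -0.0189 0.0195
0.03 45 [0.4844 0.0374 0.0923] -0.0178 0.02
0.045 46 [0.4834 0.0519 0.0923] -0.018 0.0193
0.06 51 [0.4833 0.0676 0.0924] -0.0183 0.0182
0.075 33 [0.4827 0.0821 0.0917] -0.0175 0.018
0.09 37 [0.4831 0.0977 0.0902] -0.0148 0.0164
0.105 36 [0.4802 0.1118 0.0902] -0.0158 0.0176
0.12 39 [0.4822 0.1278 0.0899] -0.0161 0.0172
0.135 33 [0.4808 0.1429 0.0901] -0.0167 0.0165
0.15 26 [0.4805 0.1553 0.0904] -0.0159 0.0172
blue 74 [ 0.46129906  0.16961872 -0.00376588] [0.53566081 0.29994875 0.07979694] ((0.4783351421356201, 0.18592014908790588), 0.020345168188214302)
orange 13 [0.46876263 0.1257873  0.06308454]
stand 2276 [[ 0.5751219   0.07971863]
 [ 0.5881438  -0.1024221 ]
 [ 0.82924175 -0.08518509]
 [ 0.8162198   0.09695563]]
```

```bash
python3 - <<'E'
from h import *
s=env.observe();print(s['time_s'],s['tool_rot'],s['position'],s['ft_force'],env.tcp_to_tips)
T=np.array(env.camera_model('wrist')['T']);print(T.round(3),env.camera_model('wrist')['fovy'])
E
```

```text
0.1 [[ 9.32034253e-01  3.62370134e-01 -1.95101129e-04]
 [ 3.62370068e-01 -9.32033379e-01  1.30902141e-03]
 [ 2.92509498e-04 -1.29075160e-03 -9.99999124e-01]] [ 0.19926519 -0.51237047  0.24977649] [-0.15227828  0.34425106  0.28368122] 0.019
[[ 0.362 -0.886 -0.291  0.275]
 [-0.932 -0.344 -0.111 -0.484]
 [-0.002  0.311 -0.95   0.373]
 [ 0.     0.     0.     1.   ]] 63.14158434234082
```

servo_tool([
  {"tx": 1.57, "ty": 3.475, "yaw": 3.92, "claw": 8.5},
  {"tx": 1.57, "ty": 3.475, "yaw": 3.92},
  {"tx": 1.57, "ty": 3.475, "yaw": 3.92},
  {"tx": 1.57, "ty": 3.475, "yaw": 3.92},
  {"tx": 1.57, "ty": 3.475, "yaw": 3.92},
  {"tx": 1.57, "ty": 3.475, "yaw": 3.92},
  {"tx": 1.57, "ty": 3.475, "yaw": 3.92},
  {"tx": 1.57, "ty": 3.475, "yaw": 3.92},
  {"tx": 1.57, "ty": 3.475, "yaw": 3.92},
  {"tx": 1.57, "ty": 3.475, "yaw": 3.92},
  {"tx": 1.57, "ty": 3.475, "yaw": 3.92},
  {"tx": 1.57, "ty": 3.475, "yaw": 3.92},
  {"tx": 1.57, "ty": 3.475, "yaw": 3.92},
  {"tx": 1.57, "ty": 3.475, "yaw": 3.92},
  {"tx": 1.57, "ty": 3.475, "yaw": 3.92},
  {"tx": 1.57, "ty": 3.475, "yaw": 3.92},
  {"tx": 1.57, "ty": 3.475, "yaw": 3.92},
  {"tx": 1.57, "ty": 3.475, "yaw": 3.92},
  {},
  {},
])

```text
invalid input at $.steps[0]: expected keys tx, ty, tz, yaw, claw
```

```bash
python3 - <<'E'
from h import *
print(env.observe()['tool_rot'].round(3) if hasattr(env.observe()['tool_rot'],'round') else env.observe()['tool_rot'])
grab('wrist','w0');z=load('w0')
C=cloud(z);Q=C.reshape(-1,3);c=z['p'].astype(int).reshape(-1,3)
o=(c[:,0]>c[:,2]+80)&(c[:,1]<c[:,0]*.75)&(c[:,1]>c[:,2]+15);print('orange',o.sum(),np.median(Q[o],0),Q[o].min(0),Q[o].max(0))
top=(abs(Q[:,2]-.0925)<.004)&(Q[:,0]>.44)&(Q[:,0]<.52)&(Q[:,1]>-.04)&(Q[:,1]<.2)
X=Q[top];Y=c[top]
print(len(X),X.min(0),X.max(0));l=cv2.fitLine(X[:,:2].astype(np.float32),cv2.DIST_HUBER,0,.001,.001).ravel();print(l)
for y in np.arange(-.04,.2,.01):
    m=abs(X[:,1]-y)<.005
    if m.sum()>5: print(round(y,3),m.sum(),np.percentile(X[m,0],[2,98]).round(4),X[m,2].mean().round(4),Y[m].mean().round())
b=(c[:,2]>c[:,0]+50)&(Q[:,2]>.055)&(Q[:,2]<.085);print('cup',b.sum(),cv2.minEnclosingCircle(Q[b&(Q[:,2]>.07)][:,:2].astype(np.float32)))
E
```

```text
[[ 0.932  0.362 -0.   ]
 [ 0.362 -0.932  0.001]
 [ 0.    -0.001 -1.   ]]
  return _methods._mean(a, axis=axis, dtype=dtype,
  ret = um.true_divide(
Traceback (most recent call last):
ValueError: zero-size array to reduction operation minimum which has no identity
```

View pics/w0.png

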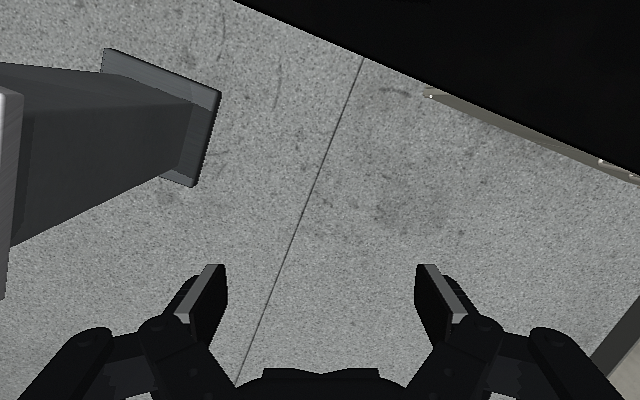

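The move was refused because every row needs all five keys, so the arm hasn't moved. The wrist view shows only floor and the open fingers at (215,300) and (430,300).

servo_tool([
  {"tx": 1.57, "ty": 3.475, "tz": 0, "yaw": 3.92, "claw": 8.5},
  {"tx": 1.57, "ty": 3.475, "tz": 0, "yaw": 3.92, "claw": 8.5},
  {"tx": 1.57, "ty": 3.475, "tz": 0, "yaw": 3.92, "claw": 8.5},
  {"tx": 1.57, "ty": 3.475, "tz": 0, "yaw": 3.92, "claw": 8.5},
  {"tx": 1.57, "ty": 3.475, "tz": 0, "yaw": 3.92, "claw": 8.5},
  {"tx": 1.57, "ty": 3.475, "tz": 0, "yaw": 3.92, "claw": 8.5},
  {"tx": 1.57, "ty": 3.475, "tz": 0, "yaw": 3.92, "claw": 8.5},
  {"tx": 1.57, "ty": 3.475, "tz": 0, "yaw": 3.92, "claw": 8.5},
  {"tx": 1.57, "ty": 3.475, "tz": 0, "yaw": 3.92, "claw": 8.5},
  {"tx": 1.57, "ty": 3.475, "tz": 0, "yaw": 3.92, "claw": 8.5},
  {"tx": 1.57, "ty": 3.475, "tz": 0, "yaw": 3.92, "claw": 8.5},
  {"tx": 1.57, "ty": 3.475, "tz": 0, "yaw": 3.92, "claw": 8.5},
  {"tx": 1.57, "ty": 3.475, "tz": 0, "yaw": 3.92, "claw": 8.5},
  {"tx": 1.57, "ty": 3.475, "tz": 0, "yaw": 3.92, "claw": 8.5},
  {"tx": 1.57, "ty": 3.475, "tz": 0, "yaw": 3.92, "claw": 8.5},
  {"tx": 1.57, "ty": 3.475, "tz": 0, "yaw": 3.92, "claw": 8.5},
  {"tx": 1.57, "ty": 3.475, "tz": 0, "yaw": 3.92, "claw": 8.5},
  {"tx": 1.57, "ty": 3.475, "tz": 0, "yaw": 3.92, "claw": 8.5},
  {"tx": 0, "ty": 0, "tz": 0, "yaw": 0, "claw": 8.5},
  {"tx": 0, "ty": 0, "tz": 0, "yaw": 0, "claw": 8.5},
])

```text
time_s: 2.15
position: [0.4817, 0.1133, 0.2499]
tool_rot: [[-0.033, 0.999, -0.001], [0.999, 0.033, -0.0], [-0.0, -0.001, -1.0]]
ft_force: [0.6, -0.7, 0.0]
grip_width: 0.085
gripper_force: 0.0
```

```bash
python3 - <<'E'
from h import *
grab('wrist','w1');z=load('w1')
C=cloud(z);Q=C.reshape(-1,3);c=z['p'].astype(int).reshape(-1,3)
o=(c[:,0]>c[:,2]+80)&(c[:,1]<c[:,0]*.75)&(c[:,1]>c[:,2]+15)
if o.sum(): print('orange',o.sum(),np.median(Q[o],0),Q[o].min(0),Q[o].max(0))
top=(abs(Q[:,2]-.0925)<.004)&(Q[:,0]>.44)&(Q[:,0]<.52)&(Q[:,1]>-.04)&(Q[:,1]<.2)
X=Q[top];Y=c[top]
print(len(X),X.min(0),X.max(0));l=cv2.fitLine(X[:,:2].astype(np.float32),cv2.DIST_HUBER,0,.001,.001).ravel();print(l)
for y in np.arange(-.04,.2,.01):
    m=abs(X[:,1]-y)<.005
    if m.sum()>5: print(round(y,3),m.sum(),np.percentile(X[m,0],[2,98]).round(4),X[m,2].mean().round(4),Y[m].mean().round())
b=(c[:,2]>c[:,0]+50)&(Q[:,2]>.07)&(Q[:,2]<.085)
if b.sum(): print('cup',b.sum(),cv2.minEnclosingCircle(Q[b][:,:2].astype(np.float32)))
E
```

```text
orange 69 [0.46517666 0.10832676 0.07609673] [ 0.45626443 -0.0985963  -0.00189491] [0.63187653 0.19269779 0.37295929]
6801 [ 0.46670985 -0.03999618  0.08851336] [0.51067045 0.1621523  0.09646203]
[ 0.03585805 -0.99935687  0.48582363  0.07358529]
-0.04 166 [0.4721 0.5097] 0.092 80.0
-0.02 242 [0.4738 0.5045] 0.0903 211.0
-0.01 266 [0.4735 0.5041] 0.0903 232.0
0.0 268 [0.4724 0.5037] 0.0903 252.0
0.01 246 [0.4712 0.5048] 0.0914 143.0
0.02 332 [0.4692 0.5053] 0.0931 53.0
0.03 349 [0.469  0.5048] 0.0929 35.0
0.04 348 [0.4688 0.5043] 0.0928 34.0
0.05 354 [0.4687 0.5041] 0.0928 34.0
0.06 383 [0.4685 0.5042] 0.0929 35.0
0.07 377 [0.4683 0.5037] 0.093 41.0
0.08 410 [0.4673 0.5032] 0.093 47.0
0.09 395 [0.4697 0.5012] 0.0908 205.0
0.1 360 [0.4696 0.5005] 0.0904 250.0
0.11 370 [0.4694 0.4999] 0.0904 252.0
0.12 387 [0.4684 0.4995] 0.0904 250.0
0.13 396 [0.4682 0.499 ] 0.0904 252.0
0.14 417 [0.468  0.4993] 0.0904 246.0
0.15 425 [0.4678 0.4988] 0.0905 253.0
0.16 309 [0.4676 0.4987] 0.0909 61.0
cup 564 ((0.48221293091773987, 0.18449708819389343), 0.01857561245560646)
```

View pics/w1.png

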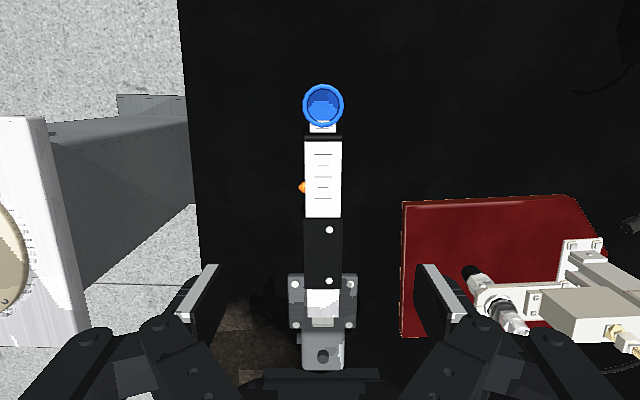

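The wrist view shows the blue cup at (323,105), button tip at (302,187), collar over rows 218–290 and the red plate clear to the right. Cup minus 74 mm puts the parking hole at y≈0.110, and the tube axis is at x≈0.484. I'll descend astride it and squeeze.

servo_tool([
  {"tx": 0.2, "ty": -0.3, "tz": -4.0, "yaw": 0, "claw": 8.5},
  {"tx": 0, "ty": 0, "tz": -4.5, "yaw": 0, "claw": 8.5},
  {"tx": 0, "ty": 0, "tz": -4.5, "yaw": 0, "claw": 8.5},
  {"tx": 0, "ty": 0, "tz": -3.0, "yaw": 0, "claw": 6},
  {"tx": 0, "ty": 0, "tz": -1.5, "yaw": 0, "claw": 5},
  {"tx": 0, "ty": 0, "tz": 0, "yaw": 0, "claw": 4.8},
  {"tx": 0, "ty": 0, "tz": 0, "yaw": 0, "claw": 4.8},
], newtons=30)

```text
time_s: 2.9
position: [0.4841, 0.1091, 0.076]
tool_rot: [[-0.03, 1.0, 0.001], [1.0, 0.03, -0.0], [-0.0, 0.001, -1.0]]
ft_force: [-0.5, 0.8, -0.2]
grip_width: 0.0482
gripper_force: 0.0
```

servo_tool([
  {"tx": 0, "ty": 0, "tz": 0, "yaw": 0, "claw": 4},
  {"tx": 0, "ty": 0, "tz": 0, "yaw": 0, "claw": 3.5},
  {"tx": 0, "ty": 0, "tz": 0, "yaw": 0, "claw": 2.5},
  {"tx": 0, "ty": 0, "tz": 0, "yaw": 0, "claw": 2.5},
  {"tx": 0, "ty": 0, "tz": 0, "yaw": 0, "claw": 2.5},
])

```text
time_s: 3.4
position: [0.4837, 0.1098, 0.0762]
tool_rot: [[-0.032, 0.999, 0.0], [0.999, 0.032, -0.0], [-0.0, 0.0, -1.0]]
ft_force: [-5.8, -2.1, 7.5]
grip_width: 0.0314
gripper_force: 33.0
```

Width is 31–32 mm, so the button is flush. Next I'll pull outwards slowly over the taper.

servo_tool([
  {"tx": -0.005, "ty": 0.15, "tz": 0, "yaw": 0, "claw": 2.5},
  {"tx": -0.005, "ty": 0.15, "tz": 0, "yaw": 0, "claw": 2.5},
  {"tx": -0.005, "ty": 0.15, "tz": 0, "yaw": 0, "claw": 2.5},
  {"tx": -0.005, "ty": 0.15, "tz": 0, "yaw": 0, "claw": 2.5},
])

```text
time_s: 3.8
position: [0.4836, 0.1145, 0.0761]
tool_rot: [[-0.032, 0.999, 0.0], [0.999, 0.032, -0.003], [-0.003, -0.0, -1.0]]
ft_force: [-6.8, -15.3, 7.8]
grip_width: 0.0317
gripper_force: 32.3
```

servo_tool([
  {"tx": -0.005, "ty": 0.15, "tz": 0, "yaw": 0, "claw": 2.5},
  {"tx": -0.005, "ty": 0.15, "tz": 0, "yaw": 0, "claw": 2.5},
  {"tx": -0.005, "ty": 0.15, "tz": 0, "yaw": 0, "claw": 2.5},
  {"tx": -0.005, "ty": 0.15, "tz": 0, "yaw": 0, "claw": 2.5},
])

```text
time_s: 4.2
position: [0.4834, 0.1213, 0.0761]
tool_rot: [[-0.032, 0.999, 0.0], [0.999, 0.032, -0.001], [-0.001, 0.0, -1.0]]
ft_force: [-5.4, -6.1, 7.3]
grip_width: 0.0317
gripper_force: 32.2
```

```bash
python3 - <<'E'
from h import *
for n,t in(('wrist','w2'),('side','d2')):
    grab(n,t);z=load(t)
    C=cloud(z);Q=C.reshape(-1,3);c=z['p'].astype(int).reshape(-1,3)
    b=(c[:,2]>c[:,0]+50)&(Q[:,2]>.07)&(Q[:,2]<.085)&(Q[:,1]<.4)&(Q[:,1]>.1)&(Q[:,0]<.53)
    if b.sum(): print('cup',b.sum(),cv2.minEnclosingCircle(Q[b][:,:2].astype(np.float32)))
print(env.observe()['ft_force'],env.observe()['position'])
E
```

```text
cup 3461 ((0.4813076853752136, 0.19595250487327576), 0.01874135434627533)
cup 13 ((0.47229427099227905, 0.19970986247062683), 0.01739741675555706)
[-5.14406695 -3.52864293  6.7392098 ] [0.48334365 0.12157317 0.07615934]
```

The button rode under the wall with a peak of about 15 N, and the tube has moved 11.5 mm. I'll lower the grip to 20 N so it would slip rather than force the button, advance to about 53 mm, then feel for the hole.

servo_tool([
  {"tx": -0.013, "ty": 0.4, "tz": 0, "yaw": 0, "claw": 2.5},
  {"tx": -0.013, "ty": 0.4, "tz": 0, "yaw": 0, "claw": 2.5},
  {"tx": -0.013, "ty": 0.4, "tz": 0, "yaw": 0, "claw": 2.5},
  {"tx": -0.013, "ty": 0.4, "tz": 0, "yaw": 0, "claw": 2.5},
  {"tx": -0.013, "ty": 0.4, "tz": 0, "yaw": 0, "claw": 2.5},
  {"tx": -0.013, "ty": 0.4, "tz": 0, "yaw": 0, "claw": 2.5},
  {"tx": -0.013, "ty": 0.4, "tz": 0, "yaw": 0, "claw": 2.5},
  {"tx": -0.013, "ty": 0.4, "tz": 0, "yaw": 0, "claw": 2.5},
  {"tx": -0.013, "ty": 0.4, "tz": 0, "yaw": 0, "claw": 2.5},
  {"tx": -0.013, "ty": 0.4, "tz": 0, "yaw": 0, "claw": 2.5},
], newtons=20)

```text
time_s: 5.3
position: [0.482, 0.1614, 0.0762]
tool_rot: [[-0.032, 0.999, 0.0], [0.999, 0.032, -0.001], [-0.001, 0.0, -1.0]]
ft_force: [-6.0, -6.8, 7.2]
grip_width: 0.0318
gripper_force: 32.3
```

servo_tool([
  {"tx": -0.003, "ty": 0.1, "tz": 0, "yaw": 0, "claw": 2.5},
  {"tx": -0.003, "ty": 0.1, "tz": 0, "yaw": 0, "claw": 2.5},
  {"tx": -0.003, "ty": 0.1, "tz": 0, "yaw": 0, "claw": 2.5},
  {"tx": -0.003, "ty": 0.1, "tz": 0, "yaw": 0, "claw": 2.5},
  {"tx": -0.003, "ty": 0.1, "tz": 0, "yaw": 0, "claw": 2.5},
])

```text
time_s: 5.8
position: [0.4818, 0.1663, 0.0762]
tool_rot: [[-0.032, 0.999, 0.0], [0.999, 0.032, -0.001], [-0.001, 0.0, -1.0]]
ft_force: [-4.8, -5.4, 7.2]
grip_width: 0.0317
gripper_force: 32.2
```

servo_tool([
  {"tx": -0.002, "ty": 0.06, "tz": 0, "yaw": 0, "claw": 2.5},
  {"tx": -0.002, "ty": 0.06, "tz": 0, "yaw": 0, "claw": 2.5},
  {"tx": -0.002, "ty": 0.06, "tz": 0, "yaw": 0, "claw": 2.5},
])

```text
time_s: 6.1
position: [0.4817, 0.1688, 0.0762]
tool_rot: [[-0.032, 0.999, 0.0], [0.999, 0.032, 0.0], [0.0, 0.0, -1.0]]
ft_force: [-4.7, -0.7, 6.4]
grip_width: 0.0312
gripper_force: 32.1
```

servo_tool([
  {"tx": -0.001, "ty": 0.04, "tz": 0, "yaw": 0, "claw": 2.5},
  {"tx": -0.001, "ty": 0.04, "tz": 0, "yaw": 0, "claw": 2.5},
])

```text
time_s: 6.3
position: [0.4817, 0.1696, 0.0762]
tool_rot: [[-0.032, 0.999, 0.0], [0.999, 0.032, 0.0], [0.0, 0.0, -1.0]]
ft_force: [-5.2, -1.0, 7.4]
grip_width: 0.0319
gripper_force: 32.1
```

servo_tool([
  {"tx": -0.001, "ty": 0.04, "tz": 0, "yaw": 0, "claw": 2.5},
  {"tx": -0.001, "ty": 0.04, "tz": 0, "yaw": 0, "claw": 2.5},
])

```text
time_s: 6.5
position: [0.4817, 0.1705, 0.0762]
tool_rot: [[-0.032, 0.999, 0.0], [0.999, 0.032, 0.0], [0.0, 0.0, -1.0]]
ft_force: [-4.5, -1.6, 7.2]
grip_width: 0.0315
gripper_force: 32.1
```

```bash
python3 - <<'E'
from h import *
for n,t in(('side','d3'),('wrist','w3')):
    grab(n,t);z=load(t)
    C=cloud(z);Q=C.reshape(-1,3);c=z['p'].astype(int).reshape(-1,3)
    b=(c[:,2]>c[:,0]+50)&(Q[:,2]>.07)&(Q[:,2]<.085)&(Q[:,1]<.4)&(Q[:,1]>.1)&(Q[:,0]<.53)
    if b.sum(): print('cup',b.sum(),cv2.minEnclosingCircle(Q[b][:,:2].astype(np.float32)))
    o=(c[:,0]>c[:,2]+60)&(c[:,1]<c[:,0]*.75)&(c[:,1]>c[:,2]+10)&(Q[:,0]<.5)&(Q[:,0]>.43)&(Q[:,2]>.05)
    print(o.sum(),np.median(Q[o],0) if o.any() else '')
z=load('d3');a=cv2.resize(z['p'][120:220,220:320,::-1],None,fx=5,fy=5,interpolation=2)
cv2.imwrite('pics/c3.png',a)
E
```

```text
cup 16 ((0.46924853324890137, 0.2454141080379486), 0.016932319849729538)
15 [0.463721   0.11023323 0.07269672]
cup 3451 ((0.4797879755496979, 0.24516119062900543), 0.018693875521421432)
0
```

View pics/c3.png

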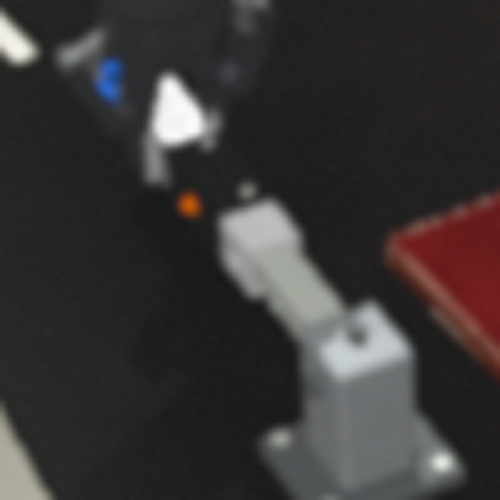

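The crop shows the orange button at (190,205) coming out through the black collar. The low force suggests its taper is still emerging and helping the tube along, so I'll creep on to the stop.

servo_tool([
  {"tx": -0.001, "ty": 0.03, "tz": 0, "yaw": 0, "claw": 2.5},
  {"tx": -0.001, "ty": 0.03, "tz": 0, "yaw": 0, "claw": 2.5},
])

```text
time_s: 6.8
position: [0.4817, 0.1707, 0.0761]
tool_rot: [[-0.032, 0.999, 0.0], [0.999, 0.032, -0.0], [-0.001, 0.0, -1.0]]
ft_force: [-4.9, -3.2, 7.5]
grip_width: 0.0318
gripper_force: 32.2
```

servo_tool([
  {"tx": -0.001, "ty": 0.03, "tz": 0, "yaw": 0, "claw": 2.5},
  {"tx": 0, "ty": 0.02, "tz": 0, "yaw": 0, "claw": 2.5},
])

```text
time_s: 7.0
position: [0.4817, 0.171, 0.0762]
tool_rot: [[-0.032, 0.999, 0.0], [0.999, 0.032, -0.001], [-0.001, 0.0, -1.0]]
ft_force: [-5.7, -5.7, 6.7]
grip_width: 0.0317
gripper_force: 32.2
```

servo_tool([
  {"tx": -0.001, "ty": 0.03, "tz": 0, "yaw": 0, "claw": 2.5},
  {"tx": 0, "ty": 0.02, "tz": 0, "yaw": 0, "claw": 2.5},
])

```text
time_s: 7.2
position: [0.4817, 0.1715, 0.0761]
tool_rot: [[-0.032, 0.999, 0.0], [0.999, 0.032, -0.001], [-0.001, 0.0, -1.0]]
ft_force: [-6.1, -4.6, 7.4]
grip_width: 0.0315
gripper_force: 32.2
```

servo_tool([
  {"tx": -0.001, "ty": 0.03, "tz": 0, "yaw": 0, "claw": 2.5},
  {"tx": 0, "ty": 0.02, "tz": 0, "yaw": 0, "claw": 2.5},
])

```text
time_s: 7.4
position: [0.4817, 0.172, 0.0762]
tool_rot: [[-0.032, 0.999, 0.0], [0.999, 0.032, -0.001], [-0.001, 0.0, -1.0]]
ft_force: [-6.6, -4.5, 6.6]
grip_width: 0.0314
gripper_force: 32.2
```

servo_tool([
  {"tx": -0.001, "ty": 0.03, "tz": 0, "yaw": 0, "claw": 2.5},
  {"tx": 0, "ty": 0.03, "tz": 0, "yaw": 0, "claw": 2.5},
])

```text
time_s: 7.6
position: [0.4817, 0.1726, 0.0762]
tool_rot: [[-0.032, 0.999, 0.0], [0.999, 0.032, -0.001], [-0.001, 0.0, -1.0]]
ft_force: [-5.8, -4.6, 7.8]
grip_width: 0.0315
gripper_force: 32.2
```

servo_tool([
  {"tx": -0.001, "ty": 0.03, "tz": 0, "yaw": 0, "claw": 2.5},
  {"tx": 0, "ty": 0.03, "tz": 0, "yaw": 0, "claw": 2.5},
])

```text
time_s: 7.8
position: [0.4816, 0.1731, 0.0762]
tool_rot: [[-0.032, 0.999, 0.0], [0.999, 0.032, -0.001], [-0.001, 0.0, -1.0]]
ft_force: [-6.9, -6.8, 7.1]
grip_width: 0.0316
gripper_force: 32.3
```

servo_tool([
  {"tx": 0, "ty": 0.03, "tz": 0, "yaw": 0, "claw": 2.5},
  {"tx": 0, "ty": 0.02, "tz": 0, "yaw": 0, "claw": 2.5},
])

```text
time_s: 8.0
position: [0.4816, 0.1733, 0.0762]
tool_rot: [[-0.032, 0.999, -0.0], [0.999, 0.032, -0.002], [-0.002, -0.0, -1.0]]
ft_force: [-4.9, -8.8, 8.6]
grip_width: 0.0315
gripper_force: 32.3
```

Force is rising against the stop, about 6.5 N above the unloaded reading, so the button is seated. I'll relax the load, release, lift and travel to the vials.

servo_tool([
  {"tx": 0, "ty": -0.06, "tz": 0, "yaw": 0, "claw": 2.5},
  {"tx": 0, "ty": 0, "tz": 0, "yaw": 0, "claw": 3.6},
  {"tx": 0, "ty": 0, "tz": 0, "yaw": 0, "claw": 5},
  {"tx": 0, "ty": 0, "tz": 0, "yaw": 0, "claw": 7},
  {"tx": 0, "ty": 0, "tz": 0, "yaw": 0, "claw": 8},
  {"tx": 0, "ty": 0, "tz": 0, "yaw": 0, "claw": 8},
  {"tx": 0, "ty": 0, "tz": 3, "yaw": 0, "claw": 8},
  {"tx": 0, "ty": 0, "tz": 5, "yaw": 0, "claw": 8},
  {"tx": 0, "ty": 0, "tz": 5, "yaw": 0, "claw": 8},
  {"tx": 0, "ty": 0, "tz": 4, "yaw": 0, "claw": 8},
  {"tx": 0, "ty": 0, "tz": 0, "yaw": 0, "claw": 8},
])

```text
time_s: 9.1
position: [0.4836, 0.1738, 0.2506]
tool_rot: [[-0.032, 0.999, 0.011], [0.999, 0.032, 0.001], [0.001, 0.011, -1.0]]
ft_force: [0.2, -0.5, -0.5]
grip_width: 0.08
gripper_force: 0.0
```

```bash
python3 - <<'E'
from h import *
for n,t in(('side','d4'),('wrist','w4')):
    grab(n,t);z=load(t)
    C=cloud(z);Q=C.reshape(-1,3);c=z['p'].astype(int).reshape(-1,3)
    b=(c[:,2]>c[:,0]+50)&(Q[:,2]>.07)&(Q[:,2]<.085)&(Q[:,1]<.4)&(Q[:,1]>.1)&(Q[:,0]<.53)
    if b.sum(): print('cup',b.sum(),cv2.minEnclosingCircle(Q[b][:,:2].astype(np.float32)))
    o=(c[:,0]>c[:,2]+60)&(c[:,1]<c[:,0]*.75)&(c[:,1]>c[:,2]+10)&(Q[:,0]<.5)&(Q[:,0]>.43)&(Q[:,2]>.05)
    print(o.sum(),np.median(Q[o],0) if o.any() else '')
a=load('w4')['p'][:,:,::-1];cv2.imwrite('pics/c4.png',cv2.resize(a[60:310,200:450],None,fx=2.2,fy=2.2,interpolation=2))
E
```

```text
cup 33 ((0.4757334589958191, 0.24867680668830872), 0.02106507122516632)
16 [0.46394805 0.11234077 0.07314915]
cup 580 ((0.48003044724464417, 0.2480894774198532), 0.01843082159757614)
24 [0.46397515 0.11149455 0.07802718]
```

View pics/c4.png

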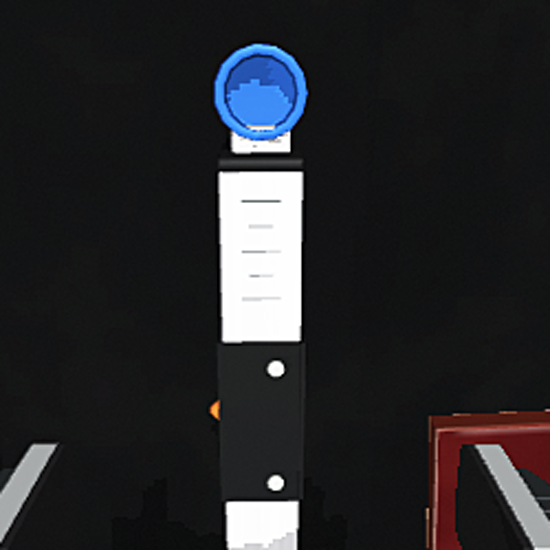

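servo_tool([
  {"tx": 0.45, "ty": -3.4, "tz": 0, "yaw": 0, "claw": 6},
  {"tx": 0.45, "ty": -3.4, "tz": 0, "yaw": 0, "claw": 6},
  {"tx": 0.45, "ty": -3.4, "tz": 0, "yaw": 0, "claw": 6},
  {"tx": 0.45, "ty": -3.4, "tz": 0, "yaw": 0, "claw": 6},
  {"tx": 0.45, "ty": -3.4, "tz": 0, "yaw": 0, "claw": 6},
  {"tx": 0.45, "ty": -3.4, "tz": 0, "yaw": 0, "claw": 6},
  {"tx": 0.45, "ty": -3.4, "tz": 0, "yaw": 0, "claw": 6},
  {"tx": 0.45, "ty": -3.4, "tz": 0, "yaw": 0, "claw": 6},
  {"tx": 0.45, "ty": -3.4, "tz": 0, "yaw": 0, "claw": 6},
  {"tx": 0.45, "ty": -3.4, "tz": 0, "yaw": 0, "claw": 6},
  {"tx": 0.45, "ty": -3.4, "tz": 0, "yaw": 0, "claw": 6},
  {"tx": 0.45, "ty": -3.4, "tz": 0, "yaw": 0, "claw": 6},
  {"tx": 0.45, "ty": -3.4, "tz": 0, "yaw": 0, "claw": 6},
  {"tx": 0.45, "ty": -3.4, "tz": 0, "yaw": 0, "claw": 6},
  {"tx": 0.45, "ty": -3.4, "tz": 0, "yaw": 0, "claw": 6},
  {"tx": 0, "ty": 0, "tz": 0, "yaw": 0, "claw": 5},
  {"tx": 0, "ty": 0, "tz": 0, "yaw": 0, "claw": 5},
])

```text
time_s: 10.9
position: [0.549, -0.3366, 0.2429]
tool_rot: [[-0.031, 1.0, -0.003], [1.0, 0.031, 0.003], [0.003, -0.003, -1.0]]
ft_force: [0.5, 0.9, -0.9]
grip_width: 0.0503
gripper_force: 0.0
```

The button tip at (214,410) stands out through the middle of the collar, which spans rows 342–500. The cup centre is now at (0.480, 0.248). Next I'll check the vial from close by.

```bash
python3 - <<'E'
from h import *
grab('wrist','w5');z=load('w5');C=cloud(z);c=z['p'].astype(int)
m=(C[...,2]>.040)&(C[...,2]<.06)&(C[...,0]>.4)&(C[...,0]<.7)
n,lab,st,ce=cv2.connectedComponentsWithStats(m.astype(np.uint8))
for i in range(1,n):
    if st[i,4]>30:
        k=lab==i;t=C[k];t=t[t[:,2]>t[:,2].max()-.005]
        print(ce[i].round(),st[i,4],t.mean(0).round(4),cv2.minEnclosingCircle(t[:,:2].astype(np.float32)),c[k].mean(0).round())
o=env.observe();print(o['position'],o['tool_rot'])
cv2.imwrite('pics/w5c.png',cv2.resize(z['p'][80:330,170:490,::-1],None,fx=2,fy=2,interpolation=2))
E
```

```text
[414. 111.] 319 [ 0.6354 -0.2675  0.0489] ((0.6356846690177917, -0.2677150368690491), 0.00885305367410183) [90. 88. 84.]
[324. 180.] 259 [ 0.5528 -0.3372  0.0487] ((0.5527946949005127, -0.33757323026657104), 0.008728520013391972) [250. 250. 249.]
[252. 188.] 264 [ 0.4796 -0.3477  0.0487] ((0.47945642471313477, -0.348273903131485), 0.008777288720011711) [89. 86. 83.]
[381. 210.] 252 [ 0.613  -0.3682  0.0487] ((0.6135683655738831, -0.3686782419681549), 0.009044596925377846) [252. 227. 239.]
[320. 250.] 237 [ 0.5509 -0.4155  0.0486] ((0.5513357520103455, -0.4162445664405823), 0.009057661518454552) [251. 223. 236.]
[438. 301.] 393 [ 0.6881 -0.4746  0.0529] ((0.6847540140151978, -0.47734811902046204), 0.017860829830169678) [115. 198. 223.]
[ 0.54911121 -0.335856    0.24362696] [[-0.03153028  0.99950035 -0.00221391]
 [ 0.99949997  0.03153538  0.00230705]
 [ 0.00237571 -0.00214006 -0.99999489]]
```

View pics/w5c.png

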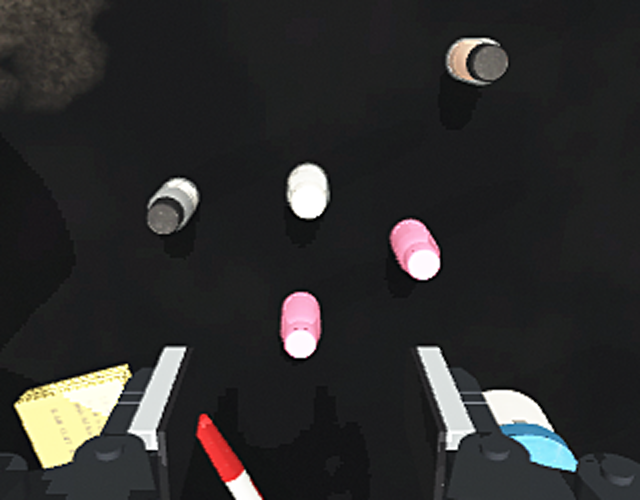

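Crop: white cap at (307,200) is the target at (0.5525, −0.337). Black caps are at (165,215) and (488,62), pink at (424,265) and (300,345). All neighbours are at least 60 mm away, so a 50 mm opening clears them.

servo_tool([
  {"tx": 0.3, "ty": -0.1, "tz": -4.0, "yaw": 0, "claw": 5},
  {"tx": 0, "ty": 0, "tz": -4.5, "yaw": 0, "claw": 5},
  {"tx": 0, "ty": 0, "tz": -4.5, "yaw": 0, "claw": 5},
  {"tx": 0, "ty": 0, "tz": -3.5, "yaw": 0, "claw": 5},
  {"tx": 0, "ty": 0, "tz": -2.5, "yaw": 0, "claw": 5},
  {"tx": 0, "ty": 0, "tz": -1.0, "yaw": 0, "claw": 5},
  {"tx": 0, "ty": 0, "tz": 0, "yaw": 0, "claw": 5},
  {"tx": 0, "ty": 0, "tz": 0, "yaw": 0, "claw": 5},
], newtons=20)

```text
time_s: 11.75
position: [0.553, -0.3375, 0.0467]
tool_rot: [[-0.032, 0.999, 0.002], [0.999, 0.032, -0.001], [-0.001, 0.001, -1.0]]
ft_force: [-0.9, 0.2, 0.8]
grip_width: 0.0499
gripper_force: 0.0
```

servo_tool([
  {"tx": -0.05, "ty": 0, "tz": -0.7, "yaw": 0, "claw": 4},
  {"tx": 0, "ty": 0, "tz": 0, "yaw": 0, "claw": 3},
  {"tx": 0, "ty": 0, "tz": 0, "yaw": 0, "claw": 2.6},
  {"tx": 0, "ty": 0, "tz": 0, "yaw": 0, "claw": 2.3},
  {"tx": 0, "ty": 0, "tz": 0, "yaw": 0, "claw": 2},
  {"tx": 0, "ty": 0, "tz": 0, "yaw": 0, "claw": 1.5},
  {"tx": 0, "ty": 0, "tz": 0, "yaw": 0, "claw": 1.5},
  {"tx": 0, "ty": 0, "tz": 0, "yaw": 0, "claw": 1.5},
])

```text
time_s: 12.55
position: [0.552, -0.3376, 0.0387]
tool_rot: [[-0.031, 1.0, 0.0], [1.0, 0.031, -0.0], [-0.001, 0.0, -1.0]]
ft_force: [-0.6, 0.5, 5.0]
grip_width: 0.0218
gripper_force: 19.7
```

Gripped at 21.8 mm. Lift and carry in front of the stand to above the cup.

servo_tool([
  {"tx": 0, "ty": 0, "tz": 2, "yaw": 0, "claw": 1.5},
  {"tx": 0, "ty": 0, "tz": 4, "yaw": 0, "claw": 1.5},
  {"tx": 0, "ty": 0, "tz": 4.5, "yaw": 0, "claw": 1.5},
  {"tx": 0, "ty": 0, "tz": 4, "yaw": 0, "claw": 1.5},
  {"tx": 0, "ty": 0, "tz": 1.5, "yaw": 0, "claw": 1.5},
  {"tx": -0.2, "ty": 1.5, "tz": 0, "yaw": 0, "claw": 1.5},
  {"tx": -0.5, "ty": 3, "tz": 0, "yaw": 0, "claw": 1.5},
  {"tx": -0.5, "ty": 4, "tz": 0, "yaw": 0, "claw": 1.5},
  {"tx": -0.5, "ty": 4, "tz": 0, "yaw": 0, "claw": 1.5},
  {"tx": -0.5, "ty": 4, "tz": 0, "yaw": 0, "claw": 1.5},
  {"tx": -0.5, "ty": 4, "tz": 0, "yaw": 0, "claw": 1.5},
  {"tx": -0.5, "ty": 4, "tz": 0, "yaw": 0, "claw": 1.5},
  {"tx": -0.5, "ty": 4, "tz": 0, "yaw": 0, "claw": 1.5},
  {"tx": -0.5, "ty": 4, "tz": 0, "yaw": 0, "claw": 1.5},
  {"tx": -0.5, "ty": 4, "tz": 0, "yaw": 0, "claw": 1.5},
  {"tx": -0.5, "ty": 4, "tz": 0, "yaw": 0, "claw": 1.5},
  {"tx": -0.5, "ty": 4, "tz": 0, "yaw": 0, "claw": 1.5},
  {"tx": -0.5, "ty": 4, "tz": 0, "yaw": 0, "claw": 1.5},
  {"tx": -0.5, "ty": 4, "tz": 0, "yaw": 0, "claw": 1.5},
  {"tx": -0.5, "ty": 4, "tz": 0, "yaw": 0, "claw": 1.5},
])

```text
time_s: 14.55
position: [0.4793, 0.2291, 0.1981]
tool_rot: [[-0.031, 1.0, -0.0], [1.0, 0.031, -0.0], [-0.0, -0.0, -1.0]]
ft_force: [0.9, 0.6, -0.4]
grip_width: 0.0217
gripper_force: 19.7
```

servo_tool([
  {"tx": 0, "ty": 1.5, "tz": 0, "yaw": 0, "claw": 1.5},
  {"tx": 0, "ty": 0, "tz": 0, "yaw": 0, "claw": 1.5},
  {"tx": 0, "ty": 0, "tz": 0, "yaw": 0, "claw": 1.5},
])

```text
time_s: 14.85
position: [0.48, 0.2417, 0.198]
tool_rot: [[-0.031, 1.0, -0.001], [1.0, 0.031, -0.001], [-0.001, -0.001, -1.0]]
ft_force: [-0.1, -0.1, -0.4]
grip_width: 0.0218
gripper_force: 19.7
```

```bash
python3 - <<'E'
from h import *
o=env.observe();print(o['position'],o['ft_force'])
for n in('wrist',):
    grab(n,'w6');z=load('w6');C=cloud(z);Q=C.reshape(-1,3);c=z['p'].astype(int).reshape(-1,3)
    b=(c[:,2]>c[:,0]+50)&(Q[:,2]>.07)&(Q[:,2]<.085)&(Q[:,1]<.4)&(Q[:,1]>.1)&(Q[:,0]<.53)
    print('cup',b.sum(),cv2.minEnclosingCircle(Q[b][:,:2].astype(np.float32)))
    w=(c.min(1)>200)&(abs(Q[:,:2]-o['position'][:2]).max(1)<.02)&(Q[:,2]>.15)&(Q[:,2]<.26)
    t=Q[w]
    if len(t): t=t[t[:,2]>t[:,2].max()-.004];print('cap',len(t),t.mean(0),cv2.minEnclosingCircle(t[:,:2].astype(np.float32)))
E
```

```text
[0.47999122 0.24173678 0.1980233 ] [-0.09694053 -0.06539189 -0.36937009]
cup 745 ((0.4804024398326874, 0.2477990686893463), 0.01917370967566967)
cap 207 [0.48028833 0.25108485 0.21523461] ((0.4806831479072571, 0.24431730806827545), 0.01914445497095585)
```

View pics/w6.png

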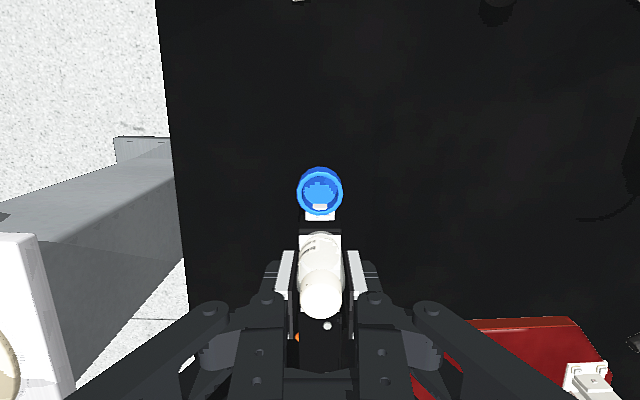

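The wrist view shows the vial upright in the jaws at (320,280) and the cup at (320,190). Shift 6 mm in +y, then lower.

servo_tool([
  {"tx": 0.03, "ty": 0.62, "tz": -1, "yaw": 0, "claw": 1.5},
  {"tx": 0, "ty": 0, "tz": -3, "yaw": 0, "claw": 1.5},
  {"tx": 0, "ty": 0, "tz": -2.8, "yaw": 0, "claw": 1.5},
  {"tx": 0, "ty": 0, "tz": -1, "yaw": 0, "claw": 1.5},
  {"tx": 0, "ty": 0, "tz": 0, "yaw": 0, "claw": 1.5},
  {"tx": 0, "ty": 0, "tz": 0, "yaw": 0, "claw": 1.5},
])

```text
time_s: 15.5
position: [0.4808, 0.2486, 0.1211]
tool_rot: [[-0.031, 1.0, 0.001], [1.0, 0.031, 0.0], [0.0, 0.001, -1.0]]
ft_force: [-0.2, 0.6, -0.7]
grip_width: 0.022
gripper_force: 19.7
```

servo_tool([
  {"tx": -0.04, "ty": -0.05, "tz": -0.5, "yaw": 0, "claw": 1.5},
  {"tx": 0, "ty": 0, "tz": -0.5, "yaw": 0, "claw": 1.5},
  {"tx": 0, "ty": 0, "tz": -0.5, "yaw": 0, "claw": 1.5},
  {"tx": 0, "ty": 0, "tz": -0.4, "yaw": 0, "claw": 1.5},
  {"tx": 0, "ty": 0, "tz": 0, "yaw": 0, "claw": 1.5},
])

```text
time_s: 16.0
position: [0.4795, 0.2481, 0.1007]
tool_rot: [[-0.032, 1.0, -0.001], [1.0, 0.032, -0.0], [-0.0, -0.001, -1.0]]
ft_force: [-0.5, 0.1, -0.7]
grip_width: 0.0216
gripper_force: 19.7
```

servo_tool([
  {"tx": 0.03, "ty": 0, "tz": -0.1, "yaw": 0, "claw": 1.5},
  {"tx": 0, "ty": 0, "tz": 0, "yaw": 0, "claw": 1.5},
])

```text
time_s: 16.2
position: [0.4802, 0.2482, 0.1004]
tool_rot: [[-0.032, 1.0, 0.0], [1.0, 0.032, 0.0], [0.0, 0.0, -1.0]]
ft_force: [-0.1, -0.1, -0.0]
grip_width: 0.022
gripper_force: 19.7
```

servo_tool([
  {"tx": 0, "ty": 0, "tz": -0.05, "yaw": 0, "claw": 1.5},
  {"tx": 0, "ty": 0, "tz": 0, "yaw": 0, "claw": 1.5},
])

```text
time_s: 16.4
position: [0.4801, 0.2482, 0.0999]
tool_rot: [[-0.032, 1.0, 0.0], [1.0, 0.032, 0.0], [0.0, 0.0, -1.0]]
ft_force: [-0.4, -0.3, 0.2]
grip_width: 0.0218
gripper_force: 19.7
```

servo_tool([
  {"tx": 0, "ty": 0, "tz": 0, "yaw": 0, "claw": 2.3},
  {"tx": 0, "ty": 0, "tz": 0, "yaw": 0, "claw": 2.6},
  {"tx": 0, "ty": 0, "tz": 0, "yaw": 0, "claw": 3.5},
  {"tx": 0, "ty": 0, "tz": 0, "yaw": 0, "claw": 4.5},
  {"tx": 0, "ty": 0, "tz": 0, "yaw": 0, "claw": 6},
  {"tx": 0, "ty": 0, "tz": 0, "yaw": 0, "claw": 6},
  {"tx": 0, "ty": 0, "tz": 1.5, "yaw": 0, "claw": 6},
  {"tx": 0, "ty": 0, "tz": 4, "yaw": 0, "claw": 6},
  {"tx": 0, "ty": 0, "tz": 5, "yaw": 0, "claw": 6},
  {"tx": 0, "ty": -2, "tz": 4.5, "yaw": 0, "claw": 6},
  {"tx": 0, "ty": -4, "tz": 0, "yaw": 0, "claw": 6},
  {"tx": 0, "ty": -3, "tz": 0, "yaw": 0, "claw": 6},
  {"tx": 0, "ty": 0, "tz": 0, "yaw": 0, "claw": 6},
])

```text
time_s: 17.7
position: [0.4801, 0.1556, 0.2502]
tool_rot: [[-0.028, 1.0, 0.001], [1.0, 0.028, -0.001], [-0.001, 0.001, -1.0]]
ft_force: [0.1, 1.4, -0.0]
grip_width: 0.0601
gripper_force: 0.0
```

```bash
python3 - <<'E'
from h import *
grab('wrist','w7');z=load('w7');C=cloud(z);Q=C.reshape(-1,3);c=z['p'].astype(int).reshape(-1,3)
b=(c[:,2]>c[:,0]+50)&(Q[:,2]>.07)&(Q[:,2]<.085)&(Q[:,1]<.4)&(Q[:,1]>.1)&(Q[:,0]<.53)
print('cup',b.sum(),cv2.minEnclosingCircle(Q[b][:,:2].astype(np.float32)))
w=(c.min(1)>180)&(abs(Q[:,0]-.48)<.025)&(abs(Q[:,1]-.248)<.03)&(Q[:,2]>.105)&(Q[:,2]<.12);t=Q[w];print('cap',len(t),t.mean(0),cv2.minEnclosingCircle(t[:,:2].astype(np.float32)))
o=(c[:,0]>c[:,2]+60)&(c[:,1]<c[:,0]*.75)&(c[:,1]>c[:,2]+10)&(Q[:,0]<.5)&(Q[:,0]>.43)&(Q[:,2]>.05)&(Q[:,2]<.1)
print(o.sum(),np.median(Q[o],0))
grab('side','d7');a=z['p'][60:310,200:450,::-1];s=load('d7')['p'][:,:,::-1]
cv2.imwrite('pics/c7.png',np.hstack([cv2.resize(a,(400,400),interpolation=2),cv2.resize(s[110:310,210:410],(400,400),interpolation=2)]))
E
```

```text
cup 595 ((0.4798988401889801, 0.24796243011951447), 0.018427062779664993)
cap 402 [0.48079672 0.24854912 0.10989177] ((0.4807983636856079, 0.2486068159341812), 0.008417190052568913)
27 [0.46407408 0.11102632 0.07712603]
```

View pics/c7.png

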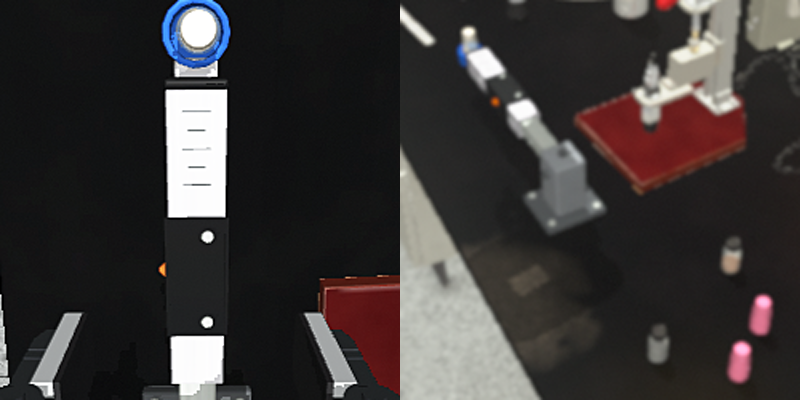

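The vial stands in the cup: its white cap is at (197,28), top about 110 mm up and centred within 1 mm. The button is out through the collar at (163,270), and both black-capped vials stand where they were. I'll hand the job in.

```bash
python3 -c "
from rig import env
print(env.close_job())"
```

```text
the job is handed in; nothing more can be done
None
```

The job is handed in: the tube is run out about 63 mm with the button popped through the collar hole, the white-capped vial stands upright in the blue cup, and the black-capped vials were left alone; it took about 18 s, and no verdict was returned.

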